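Open the tumbling barrel

TASK

Open the jeweller's tumbling barrel: unscrew the knurled nut from its threaded stud and lift it clear, and stand it open end down in the shallow wooden tray. Then lift the lid straight up off the stud and lay it flat, collar up, wholly on the cork mat. Set both down gently rather than dropping them, and leave the steel block, the white pot and the hammer where they are.

Things in the scene. Friction and masses are not known exactly. Their poses are not given: they have to be found in the camera images.
- barrel: Round black rubber tumbling barrel fixed to the bench, 130 mm across (foot 148), rim 80 mm high. On its axis a fixed upright steel stud, 31 mm across, with a coarse right-hand thread (30 mm per turn), ends 147 mm above the bench. The threads hold the nut against a plain pull until it has turned about 3.3 rad counter-clockwise from above. Origin: on the axis at bench level; z up.
- nut: Knurled steel cap nut, round, 56 mm across, 46 mm tall, about 0.2 kg, closed on top, open below. Origin: centre of its underside; z to its closed top. It starts down on the lid's collar, underside 116 mm above the bench; gripped on its side at any yaw. It turns easily; turned counter-clockwise from above it rises 30 mm per turn; after about 3.3 rad (16 mm) it is free to lift off.
- lid: Aluminium lid lying loose on the rim: a flat disc 128 mm across, 8 mm thick, with a central collar 56 mm across standing 28 mm above the disc, about 0.25 kg. A 35 mm hole through disc and collar goes over the stud, which sticks out 31 mm above the collar. Origin: centre of the disc's underside; z towards the collar. It is gripped across the collar.
- tray: Fixed shallow square tray of light wood, 180 mm outside, 170 mm inside, rim 18 mm high, floor 5 mm thick. Origin: centre of its underside, on the bench. Near one side of the bench, the mat on the other.
- mat: Fixed square cork mat, 190 mm, 6 mm thick. Origin: centre of its underside, on the bench.
- block: Bystander: loose steel bench block, 80 x 80 x 25 mm, with a gold ring lying fixed on it. Origin: centre of its underside.
- pot: Bystander: loose white ceramic pot, 80 mm across, 60 mm tall. Origin: centre of its underside.
- hammer: Bystander: loose hammer with a wooden handle lying on the bench, 260 mm long, head to the robot's right. Origin: the middle of its length, on the bench.

How it is judged:
On the way, in this order (a step that is already met when the one before it is completed fails the run):
1. the nut is unscrewed and lifted clear above the stud, the lid still on the barrel (z of nut in the frame of barrel above 0.152 m and distance between lid and barrel below 0.09 m), for 0.1 s.
2. the nut stands in the tray, the lid still on the barrel (x of nut in the frame of tray between -0.065 and 0.065 m and y of nut in the frame of tray between -0.065 and 0.065 m and z of nut in the frame of tray below 0.012 m and angle between nut's own z axis and vertical below 0.2 rad and distance between lid and barrel below 0.09 m), for 0.2 s.
3. the lid is lifted clear above the stud (z of lid in the frame of barrel above 0.147 m), for 0.1 s.
At the end, for the whole second after the job is handed in: The nut stands still, open end down (within 0.2 rad of upright), on the tray's floor; the lid lies still and flat (within 0.1 rad), collar up, on the mat with its centre within 40 mm of the mat's centre along each side of the mat (x of nut in the frame of tray between -0.065 and 0.065 m and y of nut in the frame of tray between -0.065 and 0.065 m and z of nut in the frame of tray below 0.012 m and angle between nut's own z axis and vertical below 0.2 rad and x of lid in the frame of mat between -0.04 and 0.04 m and y of lid in the frame of mat between -0.04 and 0.04 m and z of lid in the frame of mat below 0.012 m and angle between lid's own z axis and vertical below 0.1 rad and linear speed of each of nut, lid below 0.02 m/s); the robot touches nothing.
It fails at once if the nut or the lid is dropped: out of the fingers it falls more than about 10 mm ((contact force between the fingers and nut below 0.1 N and linear speed of nut above 0.45 m/s) or (contact force between the fingers and lid below 0.1 N and linear speed of lid above 0.45 m/s)).
It fails at once if the nut or the lid is slammed down (over 100 N) (contact force between nut and tray above 100 N or contact force between lid and mat above 100 N).
It fails at once if the block, the pot or the hammer is moved more than 30 mm (distance of any of block, pot, hammer from where it was at the start of the episode above 0.03 m).
It also fails if it takes over 72 s, if anything falls off the work surface, if the arm or the gripper's body presses on something with over 40 N, if the wrist force passes 120 N, or if a joint passes its speed limit or range.

ROBOT

A 6-joint arm with a two-finger parallel gripper is mounted at the origin on the work surface. World frame = base frame: x ahead of the robot, y to its left, z up, the work surface at z = 0. Lengths are in m, angles in rad, forces in N, time in s.
With the tool pointing down it reaches from about 0.275 to 0.725 m from the base axis. Payload 15.9 kg.
Tool frame: the origin (TCP) lies at the very end of the fingers, on their centre line; the grasp point (between the pads) lies 19 mm behind it (ctrl.grasp_offset is the distance from the TCP to the grasp point, in m); z points along the fingers, y is the line along which they close (so a half turn about z gives the same grasp; the last joint's range is limited). The gripper opens to 85 mm and grips with 20 to 120 N. Pads are 22 mm wide; open, the fingers measure 114 mm over their backs; the gripper's body (76 mm by 85 mm) begins 54 mm behind the grasp point. The pads swing forward as they close: fully open they stand 13 mm farther back than shut.
Start: joints at [1.256, 0.213, -0.034, 1.323, 0, 1.571], TCP at [0.155, 0.475, 0.231] pointing down, gripper open.
Joint ranges: [-2.98, 2.98], [-0.74, 1.72], [-1.14, 1.35], [-2.1, 2.04], [-1.57, 1.44], [-3.14, 3.14]. Speed limits (rad/s): [1.89, 1.89, 2.39, 2.57, 3.14, 3.14].

INTERFACE

Orientations are given as a unit quaternion [w, x, y, z].
In Python, from plant import ctrl, grab_frame gives the robot as it stands (ctrl), with the cameras as plain functions.
- The arm moves only by the tool drive_effector, called by a JSON object that holds its "name" and its "arguments". Schema: {"type":"object","properties":{"increments":{"type":"array","items":{"type":"object","properties":{"d":{"type":"array","items":{"type":"number"},"minItems":3,"maxItems":3},"yaw":{"type":"number"},"aperture":{"type":"number"}},"additionalProperties":false,"required":["aperture"]},"minItems":1,"maxItems":20},"only":{"type":"string"},"quiet":{"type":"boolean"},"lines":{"type":"string"}},"required":["increments"],"additionalProperties":false}. increments is a list of rows, 1 to 20 of them, each an object with the fields d (a list: dx, dy, dz in a scale on which 1.0 is 75 cm), yaw (a turn about the tool's z in a scale on which 1.0 is 2 pi rad), aperture (the opening from 0.0 (shut) to 1.0 (fully open)); a field left out counts as zero (the opening has to be given); each row is the pose to reach, as a shift and turn from the pose commanded when the call began, along the tool's axes at that moment; what a row does not reach only later rows make up. A row lasts 1/12 s, in which the tool goes at most 0.0417 m and 0.125 rad, less where a joint would pass 70% of its speed; a pose out of reach is approached as far as the arm can. The fingers move at their own pace and stop on an object; the grip force is fixed at half the most. Time passes only in rows, so rows that do not move let the fingers close. The tool returns the time, the measured TCP pose, the force, the opening and the grip force at its end. only (a regular expression) keeps the lines of the reply that match it, lines (a string "A,B") keeps lines A to B, and quiet returns only ok. Shift and turn numbers lie between -1 and 1, and a call with a number outside is refused. Input that does not fit is refused with a message, and nothing moves.
- ctrl.get_state(): the state, without advancing time (a new reading comes with each control period).
- grab_frame(name): name is "side" or "top" or "wrist"; returns a dict with "pixels" (384x512x3 uint8, red, green, blue), "fx", "fy", "cx", "cy" (pixels), "pose" (4x4, takes a point from camera to world coordinates). Camera axes: x right, y up, looking along -z (the intrinsics and any distortion apply to the point x, -y, -z); pixel columns grow to the right and rows downward; lengths in m; the calibration is good to about 2 mm. A picture is of the moment at which its call begins. There is no depth.
- ctrl.job_done(): hands the job in; it is judged then, once.
The state is a dict: "time_s": time; "q": joint angles; "qd": joint speeds; "effort": joint torques, N m; "position": TCP position; "ee_rot": TCP orientation; "contact_force": force on the tool from outside, world axes, zero at the start; "torque": the same for the moment, N m; "opening": opening from 0.0 (shut) to 1.0 (fully open); "finger_force": force on a finger pad.
Only numpy, scipy, OpenCV 4.12 (cv2) and the standard library are available. Lean on these libraries where they do the work, as an engineer would, in place of code of your own. Each camera call takes 0.05 s, during which the arm holds its last target. There are 200 camera calls.

## Working session

There is one attempt and no reset: what is moved stays moved. The work goes in short steps, Python scripts to look and compute and a tool call to move; the robot and the scene stay as the last step left them, time stands still between calls to the robot, and variables do not carry over. Pictures are saved under pics/ and viewed, at most 10 in all, crops included, and the job is handed in when it is done.

```bash
mkdir -p pics; ls
```

Create h.py:
```python
from plant import ctrl, grab_frame
import numpy as np, cv2
def snap(n,f):
    g=grab_frame(n); cv2.imwrite('pics/'+f,cv2.cvtColor(np.asarray(g["pixels"]),cv2.COLOR_RGB2BGR)); return g
def ray(g,u,v):
    p=np.array(g["pose"]); d=p[:3,:3]@np.array([(u-g["cx"])/g["fx"],-(v-g["cy"])/g["fy"],-1]); return p[:3,3],d
def onz(g,u,v,z):
    o,d=ray(g,u,v); return o+d*(z-o[2])/d[2]
```

Run:
```python
from h import *
import pickle
G={n:snap(n,n+'0.png') for n in("top","side")}
pickle.dump(G,open('g0.pkl','wb'))
for n,g in G.items(): print(n,[k for k in g],np.round(g["pose"],3).tolist(),g["fx"],g["cx"],g["cy"])
s=ctrl.get_state(); print(s["position"],s["ee_rot"],s["time_s"])
a,b=[cv2.imread(f'pics/{n}0.png') for n in G]
```

```text
pics
plant.py
top ['pixels', 'fx', 'fy', 'cx', 'cy', 'pose'] [[0.025, 0.995, -0.096, 0.469], [-1.0, 0.026, 0.015, 0.005], [0.017, 0.096, 0.995, 0.984], [0.0, 0.0, 0.0, 1.0]] 357.04109057075243 255.93032484971204 186.08042931247923
side ['pixels', 'fx', 'fy', 'cx', 'cy', 'pose'] [[0.981, 0.138, -0.137, 0.383], [-0.194, 0.621, -0.76, -0.94], [-0.02, 0.772, 0.635, 0.848], [0.0, 0.0, 0.0, 1.0]] 440.81991439228096 260.5521959383362 193.7170094434198
[0.15469525 0.47515113 0.23088635] [-9.68971925e-05  1.56733344e-01  9.87640835e-01 -4.80798040e-04] 0.1
```

View pics/top0.png

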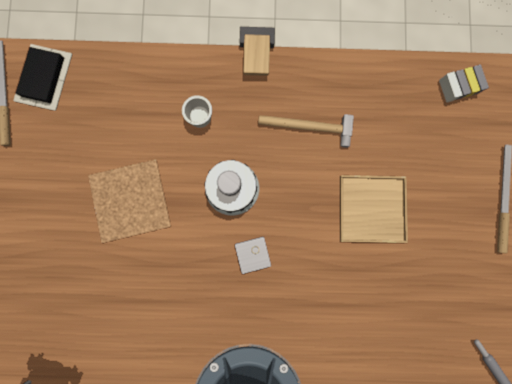

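View pics/side0.png

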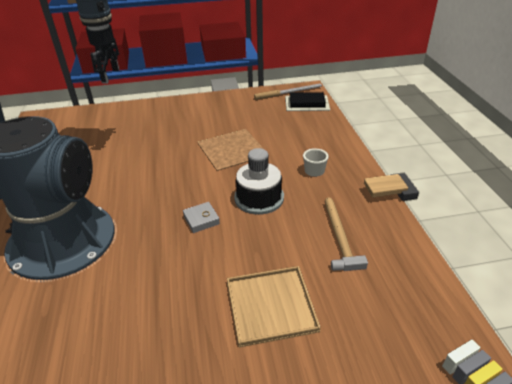

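The top view shows the barrel at about (231,187) with the nut top at (229,183), the tray at (374,209), the mat at (129,201), the block at (253,255), the pot at (197,110) and the hammer along (260–352,125). The side view shows the same layout: nut top near (259,156), with the arm parked at the far left.

Run:
```python
from h import *
import pickle
G=pickle.load(open('g0.pkl','rb')); g=G["top"]; im=np.asarray(g["pixels"]); hsv=cv2.cvtColor(im,cv2.COLOR_RGB2HSV)
def blob(m,u,v):
    n,l,s,c=cv2.connectedComponentsWithStats(m.astype(np.uint8)*1); k=l[v,u]
    return (l==k).astype(np.uint8),s[k],c[k]
# lid white + nut
V=hsv[...,2].astype(int);S=hsv[...,1]
m,s,c=blob((V>150)&(S<60),250,180); cs,_=cv2.findContours(m,0,2); e=cv2.fitEllipse(cv2.convexHull(max(cs,key=len)))
print('lid',s,e,onz(g,*e[0],.088))
H=cv2.HoughCircles(cv2.medianBlur(cv2.cvtColor(im,cv2.COLOR_RGB2GRAY),3)[150:225,190:275],cv2.HOUGH_GRADIENT,1,5,param1=80,param2=12,minRadius=9,maxRadius=15)
print(H[0][:4]+[190,150,0] if H is not None else None)
print(im[183,229],im[195,250],im[209,374],im[230,100],im[255,245])
h0=hsv[...,0]
def quad(m,z,nm):
    cs,_=cv2.findContours(m.astype(np.uint8),0,2); k=cv2.convexHull(max(cs,key=cv2.contourArea)); r=cv2.minAreaRect(k); b=cv2.boxPoints(r)
    P=np.array([onz(g,*p,z)[:2] for p in b]); print(nm,r,P.mean(0),np.linalg.norm(P[1]-P[0]),np.linalg.norm(P[2]-P[1]),np.arctan2(*(P[1]-P[0])[::-1]))
w=np.zeros(V.shape,bool); w[165:255,330:420]=1
t=cv2.morphologyEx((w&(V>150)).astype(np.uint8),cv2.MORPH_CLOSE,np.ones((5,5))); quad(t,.018,'tray')
w[:]=0; w[150:250,80:180]=1
t=(w&(V>105)).astype(np.uint8);t=cv2.morphologyEx(cv2.morphologyEx(t,cv2.MORPH_CLOSE,np.ones((5,5))),cv2.MORPH_OPEN,np.ones((9,9))); quad(t,.006,'mat')
for n,u,v,z in [('block',253,255,.025),('pot',197,111,.06),('hhead',347,131,.02),('htail',262,122,.02),('nut',229,183,.162)]: print(n,onz(g,u,v,z))
cv2.imwrite('pics/c.png',cv2.resize(cv2.cvtColor(im[140:280,80:280],cv2.COLOR_RGB2BGR),None,fx=4,fy=4))
```

```text
lid [ 205  160   54   51 1980] ((231.3957061767578, 185.3181915283203), (50.042259216308594, 54.504539489746094), 102.61921691894531) [0.55588243 0.05372296 0.088     ]
[[228.5        182.5         13.19999981]
 [226.5        191.5         10.89999962]]
[199 195 191] [216 217 213] [208 178 132] [183 146 107] [189 184 181]
tray ((374.5, 209.5), (89.0, 89.0), 90.0) [ 0.50832169 -0.33299849] 0.24615048394656078 0.24214298813169874 -1.5435572710025982
mat ((129.5, 199.5), (99.0, 99.0), 90.0) [0.51951574 0.33398316] 0.27170378385451516 0.27076498179279135 -1.5428094688377483
block [ 0.37812446 -0.00577911  0.025     ]
pot [0.75364756 0.15223425 0.06      ]
hhead [ 0.72169377 -0.25714889  0.02      ]
htail [ 0.74021513 -0.02150854  0.02      ]
nut [0.55395976 0.05542357 0.162     ]
```

View pics/c.png

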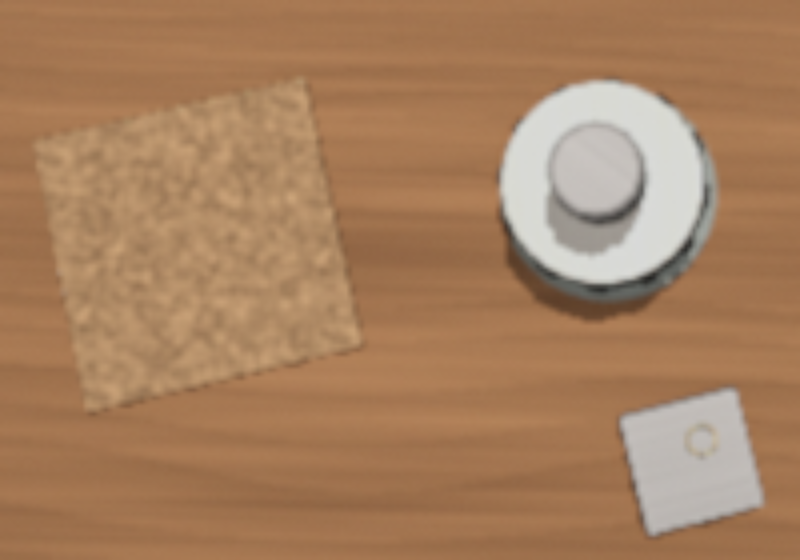

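The rows are not in the units I measure in: shifts go in shares of 75 cm and turns go in shares of 2 pi rad. I convert before sending: -0.511 m / 0.75 = -0.6813, -0.275 m / 0.75 = -0.3667.

{"name": "drive_effector", "arguments": {"increments": [{"d":[-0.6813, -0.3667, 0], "aperture":1}, {"d":[-0.6813, -0.3667, 0], "aperture":1}, {"d":[-0.6813, -0.3667, 0], "aperture":1}, {"d":[-0.6813, -0.3667, 0], "aperture":1}, {"d":[-0.6813, -0.3667, 0], "aperture":1}, {"d":[-0.6813, -0.3667, 0], "aperture":1}, {"d":[-0.6813, -0.3667, 0], "aperture":1}, {"d":[-0.6813, -0.3667, 0], "aperture":1}, {"d":[-0.6813, -0.3667, 0], "aperture":1}, {"d":[-0.6813, -0.3667, 0], "aperture":1}, {"d":[-0.6813, -0.3667, 0], "aperture":1}, {"d":[-0.6813, -0.3667, 0], "aperture":1}, {"d":[-0.6813, -0.3667, 0], "aperture":1}, {"d":[-0.6813, -0.3667, 0], "aperture":1}, {"d":[-0.6813, -0.3667, 0], "aperture":1}, {"d":[-0.6813, -0.3667, 0], "aperture":1}, {"d":[-0.6813, -0.3667, 0], "aperture":1}, {"d":[-0.6813, -0.3667, 0], "aperture":1}]}}

```text
time_s: 1.6
position: [0.5549, 0.0565, 0.2313]
ee_rot: [-0.0, 0.156, 0.988, 0.0]
contact_force: [-0.6, 0.2, 0.4]
opening: 1.0
finger_force: 0.0
```

Create st.py:
```python
from h import *
import sys
from scipy.spatial.transform import Rotation as R
s=ctrl.get_state(); q=s["ee_rot"]; M=R.from_quat([*q[1:],q[0]]).as_matrix()
print('q',np.round(s["q"],3),'p',np.round(s["position"],4),'F',np.round(s["contact_force"],1),'op',s["opening"],s["finger_force"],'x',np.round(M[:,0],3),'z',np.round(M[:,2],3))
if len(sys.argv)>3: print('tool shift',np.round(M.T@(np.array(sys.argv[1:4],float)-s["position"]),4))
```

```bash
python3 st.py .555 .055 .231
```

Run:
```python
from h import *
import pickle
G=pickle.load(open('g0.pkl','rb')); g=G["top"]
print('mat',onz(g,129.2,201.4,.006),'tray',onz(g,374,209.5,.018),'disc',onz(g,230.75,185.75,.088),'nut',onz(g,229.2,182.6,.162))
snap('wrist','w1.png')
```

```text
q [0.101 0.335 0.128 1.364 0.    0.415] p [0.5549 0.0565 0.2313] F [-0.6  0.2  0.4] op 1.0000675705440156 0.0 x [-0.951  0.309  0.   ] z [-0.  0. -1.]
tool shift [-0.0005 -0.0014  0.0003]
mat [0.51253589 0.33471162 0.006     ] tray [ 0.50683703 -0.33135773  0.018     ] disc [0.55474791 0.05531251 0.088     ] nut [0.55490113 0.05499144 0.162     ]
```

View pics/w1.png

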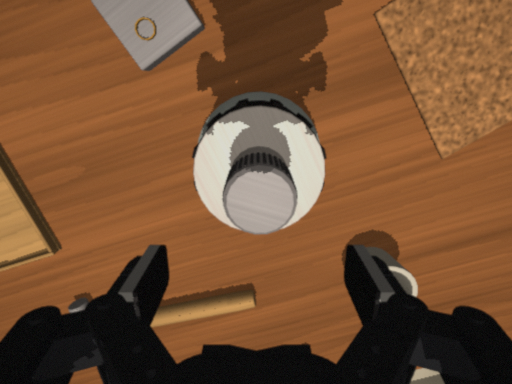

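The wrist view shows the nut top at (260,200), centred between the two fingers. The base is clear for descent. I'll pre-turn, then go down and grip.

Scaled: 0.103 m / 0.75 = 0.1373, 0.095 m / 0.75 = 0.1267, 1.5 rad / 6.2832 = 0.2387.

{"name": "drive_effector", "arguments": {"increments": [{"d":[-0.0007, -0.0019, 0], "yaw":0.2387, "aperture":1}, {"d":[-0.0007, -0.0019, 0], "yaw":0.2387, "aperture":1}, {"d":[-0.0007, -0.0019, 0], "yaw":0.2387, "aperture":1}, {"d":[-0.0007, -0.0019, 0], "yaw":0.2387, "aperture":1}, {"d":[-0.0007, -0.0019, 0], "yaw":0.2387, "aperture":1}, {"d":[-0.0007, -0.0019, 0], "yaw":0.2387, "aperture":1}, {"d":[-0.0007, -0.0019, 0], "yaw":0.2387, "aperture":1}, {"d":[-0.0007, -0.0019, 0], "yaw":0.2387, "aperture":1}, {"d":[-0.0007, -0.0019, 0.0267], "yaw":0.2387, "aperture":1}, {"d":[-0.0007, -0.0019, 0.0533], "yaw":0.2387, "aperture":1}, {"d":[-0.0007, -0.0019, 0.08], "yaw":0.2387, "aperture":1}, {"d":[-0.0007, -0.0019, 0.1067], "yaw":0.2387, "aperture":1}, {"d":[-0.0007, -0.0019, 0.1267], "yaw":0.2387, "aperture":1}, {"d":[-0.0007, -0.0019, 0.1373], "yaw":0.2387, "aperture":1}, {"d":[-0.0007, -0.0019, 0.1373], "yaw":0.2387, "aperture":1}]}}

```text
time_s: 2.9
position: [0.5543, 0.0549, 0.1271]
ee_rot: [-0.001, 0.787, 0.617, -0.001]
contact_force: [-0.9, 0.2, -0.4]
opening: 1.0
finger_force: 0.0
```

```bash
python3 st.py .555 .055 .128
```

```text
q [ 0.099  0.371 -0.087  1.116  0.     1.911] p [0.5543 0.0549 0.1271] F [-0.9  0.2 -0.4] op 0.9995356204393535 0.0 x [ 0.239  0.971 -0.001] z [-0.002 -0.    -1.   ]
tool shift [ 0.0003  0.0006 -0.0009]
```

{"name": "drive_effector", "arguments": {"increments": [{"aperture":0}, {"aperture":0}, {"aperture":0}, {"aperture":0}, {"aperture":0}, {"aperture":0}, {"aperture":0}, {"aperture":0}, {"aperture":0}, {"aperture":0}]}}

```text
time_s: 3.73
position: [0.5564, 0.0545, 0.1301]
ee_rot: [0.001, 0.788, 0.616, 0.001]
contact_force: [-3.7, 1.0, 11.9]
opening: 0.646
finger_force: 62.1
```

```bash
python3 st.py .555 .055 .128
```

```text
q [ 0.097  0.369 -0.082  1.118  0.     1.912] p [0.5564 0.0545 0.1301] F [-3.7  1.  11.9] op 0.6456405084264855 62.078913766890764 x [0.241 0.971 0.001] z [ 0.003  0.001 -1.   ]
tool shift [ 0.0002 -0.0015  0.0021]
```

Scaled: -0.0096 m / 0.75 = -0.0128, -0.0048 m / 0.75 = -0.0064, -0.125 rad / 6.2832 = -0.0199.

{"name": "drive_effector", "arguments": {"increments": [{"d":[0, 0, -0.0008], "yaw":-0.0199, "aperture":0}, {"d":[0, 0, -0.0016], "yaw":-0.0398, "aperture":0}, {"d":[0, 0, -0.0024], "yaw":-0.0597, "aperture":0}, {"d":[0, 0, -0.0032], "yaw":-0.0796, "aperture":0}, {"d":[0, 0, -0.004], "yaw":-0.0995, "aperture":0}, {"d":[0, 0, -0.0048], "yaw":-0.1194, "aperture":0}, {"d":[0, 0, -0.0056], "yaw":-0.1393, "aperture":0}, {"d":[0, 0, -0.0064], "yaw":-0.1592, "aperture":0}, {"d":[0, 0, -0.0072], "yaw":-0.179, "aperture":0}, {"d":[0, 0, -0.008], "yaw":-0.1989, "aperture":0}, {"d":[0, 0, -0.0088], "yaw":-0.2188, "aperture":0}, {"d":[0, 0, -0.0096], "yaw":-0.2387, "aperture":0}, {"d":[0, 0, -0.0104], "yaw":-0.2586, "aperture":0}, {"d":[0, 0, -0.0112], "yaw":-0.2785, "aperture":0}, {"d":[0, 0, -0.012], "yaw":-0.2984, "aperture":0}, {"d":[0, 0, -0.0128], "yaw":-0.3183, "aperture":0}, {"d":[0, 0, -0.0128], "yaw":-0.3183, "aperture":0}]}}

```text
time_s: 5.15
position: [0.5596, 0.0567, 0.1403]
ee_rot: [0.004, -0.098, 0.995, 0.002]
contact_force: [16.7, 18.5, -0.9]
opening: 0.645
finger_force: 66.1
```

```bash
python3 st.py
```

```text
q [ 0.099  0.364 -0.062  1.136  0.004 -0.097] p [0.5596 0.0567 0.1403] F [16.7 18.5 -0.9] op 0.6448890540898142 66.08428560197353 x [-0.981 -0.194 -0.009] z [ 0.008  0.005 -1.   ]
```

Lateral load shows the grip is ~2.4 mm off the axis, so I add a small lateral correction while finishing the turn.

Scaled: -0.0077 m / 0.75 = -0.0103, -0.0023 m / 0.75 = -0.0031, -1.6 rad / 6.2832 = -0.2546.

{"name": "drive_effector", "arguments": {"increments": [{"d":[-0.0067, 0.0013, -0.0005], "yaw":-0.0159, "aperture":0}, {"d":[-0.0067, 0.0017, -0.0015], "yaw":-0.0358, "aperture":0}, {"d":[-0.0067, 0.0021, -0.0023], "yaw":-0.0557, "aperture":0}, {"d":[-0.006, 0.0027, -0.0031], "yaw":-0.0756, "aperture":0}, {"d":[-0.006, 0.0031, -0.0039], "yaw":-0.0955, "aperture":0}, {"d":[-0.006, 0.0035, -0.0047], "yaw":-0.1154, "aperture":0}, {"d":[-0.0053, 0.004, -0.0055], "yaw":-0.1353, "aperture":0}, {"d":[-0.0053, 0.0044, -0.0063], "yaw":-0.1552, "aperture":0}, {"d":[-0.0047, 0.0048, -0.0071], "yaw":-0.1751, "aperture":0}, {"d":[-0.0047, 0.0053, -0.0079], "yaw":-0.195, "aperture":0}, {"d":[-0.004, 0.0053, -0.0087], "yaw":-0.2149, "aperture":0}, {"d":[-0.004, 0.0053, -0.0095], "yaw":-0.2348, "aperture":0}, {"d":[-0.004, 0.0053, -0.0103], "yaw":-0.2546, "aperture":0}, {"d":[-0.004, 0.0053, -0.0103], "yaw":-0.2546, "aperture":0}]}}

```text
time_s: 6.32
position: [0.5582, 0.0593, 0.1465]
ee_rot: [-0.001, 0.781, -0.624, 0.0]
contact_force: [-1.3, 4.3, 2.8]
opening: 0.643
finger_force: 66.2
```

```bash
python3 st.py
```

```text
q [ 1.050e-01  3.660e-01 -4.400e-02  1.160e+00  1.000e-03 -1.688e+00] p [0.5582 0.0593 0.1465] F [-1.3  4.3  2.8] op 0.643200558174236 66.20717067271471 x [ 0.22  -0.975 -0.001] z [ 0.001  0.001 -1.   ]
```

{"name": "drive_effector", "arguments": {"increments": [{"d":[0, 0, -0.004], "aperture":0}, {"d":[0, 0, -0.008], "aperture":0}, {"d":[0, 0, -0.012], "aperture":0}, {"d":[0, 0, -0.012], "aperture":0}]}}

```text
time_s: 6.65
position: [0.557, 0.059, 0.1512]
ee_rot: [0.001, 0.777, -0.629, -0.002]
contact_force: [16.1, 7.1, -52.4]
opening: 0.639
finger_force: 83.4
```

```bash
python3 st.py
```

```text
q [ 1.050e-01  3.660e-01 -3.100e-02  1.178e+00  1.000e-03 -1.676e+00] p [0.557  0.059  0.1512] F [ 16.1   7.1 -52.4] op 0.6394379405396471 83.36960323154926 x [ 0.208 -0.978 -0.001] z [-0.005  0.    -1.   ]
```

Scaled: 0.006 m / 0.75 = 0.008, 0.004 m / 0.75 = 0.0053, -0.75 rad / 6.2832 = -0.1194.

{"name": "drive_effector", "arguments": {"increments": [{"d":[0, 0, 0.008], "yaw":-0.0032, "aperture":0}, {"d":[0, 0, 0.0073], "yaw":-0.0199, "aperture":0}, {"d":[0, 0, 0.0067], "yaw":-0.0398, "aperture":0}, {"d":[0, 0, 0.006], "yaw":-0.0597, "aperture":0}, {"d":[0, 0, 0.0053], "yaw":-0.0796, "aperture":0}, {"d":[0, 0, 0.004], "yaw":-0.0995, "aperture":0}, {"d":[0, 0, 0.004], "yaw":-0.1194, "aperture":0}, {"d":[0, 0, 0.004], "yaw":-0.1194, "aperture":0}]}}

```text
time_s: 7.32
position: [0.5576, 0.0588, 0.1519]
ee_rot: [-0.0, 0.955, -0.297, -0.0]
contact_force: [-2.6, 2.0, -1.3]
opening: 0.633
finger_force: 88.2
```

```bash
python3 st.py
```

```text
q [ 0.105  0.363 -0.033  1.175  0.    -2.433] p [0.5576 0.0588 0.1519] F [-2.6  2.  -1.3] op 0.6328676170773612 88.24870174750686 x [ 0.823 -0.568 -0.   ] z [-0.  0. -1.]
```

{"name": "drive_effector", "arguments": {"increments": [{"d":[0, 0, -0.0027], "aperture":0}, {"d":[0, 0, -0.0053], "aperture":0}, {"d":[0, 0, -0.008], "aperture":0}, {"d":[0, 0, -0.008], "aperture":0}]}}

```text
time_s: 7.65
position: [0.5579, 0.0586, 0.1581]
ee_rot: [0.0, 0.954, -0.3, 0.0]
contact_force: [-3.7, 1.3, -0.1]
opening: 0.637
finger_force: 88.3
```

```bash
python3 st.py;python3 - <<'E'
from h import *
snap('side','s2.png'); a=cv2.imread('pics/s2.png')[90:240,180:330]; cv2.imwrite('pics/s2c.png',cv2.resize(a,None,fx=4,fy=4))
E
```

```text
q [ 0.105  0.36  -0.021  1.189 -0.    -2.428] p [0.5579 0.0586 0.1581] F [-3.7  1.3 -0.1] op 0.6371723958708091 88.29850858077407 x [ 0.82  -0.572  0.   ] z [ 0. -0. -1.]
```

View pics/s2c.png

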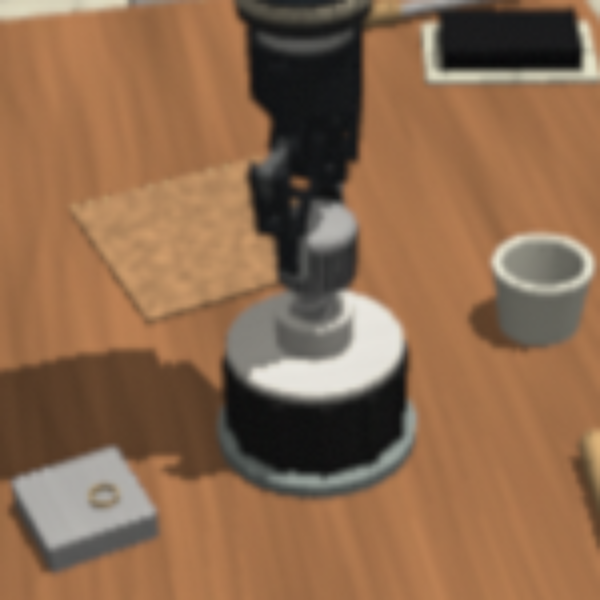

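The crop shows the nut in the fingers, raised off the collar with the stud visible under it at about (318,300). The lid is still seated. The force is near zero, so the nut is free and I lift it straight up.

Scaled: -0.09 m / 0.75 = -0.12, -0.085 m / 0.75 = -0.1133.

{"name": "drive_effector", "arguments": {"increments": [{"d":[0, 0, -0.0133], "aperture":0}, {"d":[0, 0, -0.0333], "aperture":0}, {"d":[0, 0, -0.06], "aperture":0}, {"d":[0, 0, -0.0867], "aperture":0}, {"d":[0, 0, -0.1133], "aperture":0}, {"d":[0, 0, -0.12], "aperture":0}, {"d":[0, 0, -0.12], "aperture":0}]}}

```text
time_s: 8.28
position: [0.5589, 0.0586, 0.2494]
ee_rot: [-0.001, 0.954, -0.299, 0.002]
contact_force: [0.0, 1.1, -2.4]
opening: 0.635
finger_force: 88.3
```

```bash
python3 st.py .507 -.331 .248
```

Run:
```python
from h import *
snap('side','s3.png'); a=cv2.imread('pics/s3.png')[50:200,180:330]; cv2.imwrite('pics/s3c.png',cv2.resize(a,None,fx=4,fy=4))
```

```text
q [ 0.105  0.339  0.18   1.407 -0.    -2.43 ] p [0.5589 0.0586 0.2494] F [ 0.   1.1 -2.4] op 0.6354621646464715 88.25268264859915 x [ 0.821 -0.57   0.003] z [ 0.004  0.    -1.   ]
tool shift [0.1796 0.3497 0.0011]
```

View pics/s3c.png

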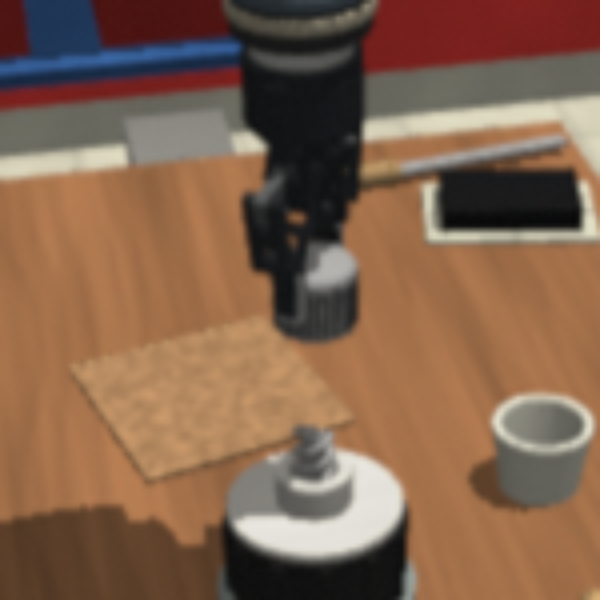

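The nut hangs upright in the fingers: bottom front edge at crop (316,340), which is pixel (259,135). The lid is still on the barrel with the stud bare.

Run:
```python
from h import *
g=grab_frame('side')
for u,v,k in [(259,135,.028),(182-2+325/4,50+267/4,0)]:
    o,d=ray(g,u,v); A=np.array([.557,.057]); c=o[:2]-A; c/=np.linalg.norm(c); P=A+c*k
    t=np.dot(P-o[:2],d[:2])/np.dot(d[:2],d[:2]); print(o+t*d,P)
```

```text
[0.55845657 0.02828377 0.23620787] [0.55219847 0.02941476]
[0.57037247 0.05448675 0.27406282] [0.557 0.057]
```

{"name": "drive_effector", "arguments": {"increments": [{"d":[0.24, 0.4667, 0], "aperture":0}, {"d":[0.24, 0.4667, 0], "aperture":0}, {"d":[0.24, 0.4667, 0], "aperture":0}, {"d":[0.24, 0.4667, 0], "aperture":0}, {"d":[0.24, 0.4667, 0], "aperture":0}, {"d":[0.24, 0.4667, 0], "aperture":0}, {"d":[0.24, 0.4667, 0], "aperture":0}, {"d":[0.24, 0.4667, 0], "aperture":0}, {"d":[0.24, 0.4667, 0], "aperture":0}, {"d":[0.24, 0.4667, 0], "aperture":0}, {"d":[0.24, 0.4667, 0], "aperture":0}, {"d":[0.24, 0.4667, 0], "aperture":0}, {"d":[0.24, 0.4667, 0], "aperture":0}, {"d":[0.24, 0.4667, 0], "aperture":0}]}}

```text
time_s: 9.55
position: [0.5063, -0.3305, 0.2472]
ee_rot: [-0.0, 0.955, -0.298, -0.0]
contact_force: [0.4, 0.2, -3.0]
opening: 0.633
finger_force: 88.1
```

```bash
python3 st.py .507 -.331 .03
```

```text
q [-0.578  0.44   0.321  1.453  0.    -3.114] p [ 0.5063 -0.3305  0.2472] F [ 0.4  0.2 -3. ] op 0.6331474331977005 88.12124552205205 x [ 0.822 -0.569 -0.001] z [-0.001  0.001 -1.   ]
tool shift [1.000e-03 1.000e-04 2.172e-01]
```

Scaled: 0.21 m / 0.75 = 0.28, 0.205 m / 0.75 = 0.2733, 0.2 rad / 6.2832 = 0.0318.

{"name": "drive_effector", "arguments": {"increments": [{"d":[0, 0, 0.04], "yaw":0.0318, "aperture":0}, {"d":[0, 0, 0.08], "yaw":0.0318, "aperture":0}, {"d":[0, 0, 0.12], "yaw":0.0318, "aperture":0}, {"d":[0, 0, 0.16], "yaw":0.0318, "aperture":0}, {"d":[0, 0, 0.2], "yaw":0.0318, "aperture":0}, {"d":[0, 0, 0.2333], "yaw":0.0318, "aperture":0}, {"d":[0, 0, 0.26], "yaw":0.0318, "aperture":0}, {"d":[0, 0, 0.2733], "yaw":0.0318, "aperture":0}, {"d":[0, 0, 0.28], "yaw":0.0318, "aperture":0}, {"d":[0, 0, 0.28], "yaw":0.0318, "aperture":0}]}}

```text
time_s: 10.38
position: [0.5062, -0.3308, 0.0373]
ee_rot: [-0.0, 0.92, -0.392, -0.0]
contact_force: [-0.7, -0.7, -2.9]
opening: 0.638
finger_force: 88.1
```

```bash
python3 st.py
```

```text
q [-0.579  0.528 -0.082  0.962 -0.    -2.915] p [ 0.5062 -0.3308  0.0373] F [-0.7 -0.7 -2.9] op 0.6382704518886632 88.10035480186343 x [ 0.693 -0.721 -0.001] z [-0.001  0.    -1.   ]
```

{"name": "drive_effector", "arguments": {"increments": [{"d":[0, 0, 0.0027], "aperture":0}, {"d":[0, 0, 0.0053], "aperture":0}, {"d":[0, 0, 0.008], "aperture":0}, {"d":[0, 0, 0.0107], "aperture":0}, {"d":[0, 0, 0.0133], "aperture":0}, {"d":[0, 0, 0.0133], "aperture":0}]}}

```text
time_s: 10.88
position: [0.5061, -0.3314, 0.0273]
ee_rot: [-0.0, 0.92, -0.392, -0.0]
contact_force: [0.1, -0.2, -3.3]
opening: 0.635
finger_force: 88.1
```

```bash
python3 st.py
```

```text
q [-0.58   0.537 -0.094  0.94  -0.    -2.915] p [ 0.5061 -0.3314  0.0273] F [ 0.1 -0.2 -3.3] op 0.634558641191181 88.10514718294144 x [ 0.692 -0.722 -0.   ] z [-0.  0. -1.]
```

Scaled: 0.006 m / 0.75 = 0.008, 0.0045 m / 0.75 = 0.006.

{"name": "drive_effector", "arguments": {"increments": [{"d":[0, 0, 0.002], "aperture":0}, {"d":[0, 0, 0.004], "aperture":0}, {"d":[0, 0, 0.006], "aperture":0}, {"d":[0, 0, 0.008], "aperture":0}, {"d":[0, 0, 0.008], "aperture":0}]}}

```text
time_s: 11.3
position: [0.5061, -0.3314, 0.0212]
ee_rot: [-0.0, 0.92, -0.392, -0.0]
contact_force: [0.2, -0.1, -2.6]
opening: 0.634
finger_force: 88.1
```

{"name": "drive_effector", "arguments": {"increments": [{"d":[0, 0, 0.0013], "aperture":0}, {"d":[0, 0, 0.0027], "aperture":0}, {"d":[0, 0, 0.004], "aperture":0}, {"d":[0, 0, 0.004], "aperture":0}]}}

```text
time_s: 11.63
position: [0.5063, -0.3315, 0.0196]
ee_rot: [0.0, 0.92, -0.392, 0.0]
contact_force: [-6.2, 4.8, 12.1]
opening: 0.638
finger_force: 89.7
```

Nut is on the floor; release and retreat.

Scaled: -0.2 m / 0.75 = -0.2667, -0.18 m / 0.75 = -0.24.

{"name": "drive_effector", "arguments": {"increments": [{"aperture":1}, {"aperture":1}, {"aperture":1}, {"aperture":1}, {"aperture":1}, {"aperture":1}, {"aperture":1}, {"aperture":1}, {"d":[0, 0, -0.0133], "aperture":1}, {"d":[0, 0, -0.04], "aperture":1}, {"d":[0, 0, -0.08], "aperture":1}, {"d":[0, 0, -0.1333], "aperture":1}, {"d":[0, 0, -0.1867], "aperture":1}, {"d":[0, 0, -0.24], "aperture":1}, {"d":[0, 0, -0.2667], "aperture":1}, {"d":[0, 0, -0.2667], "aperture":1}]}}

```text
time_s: 12.97
position: [0.5078, -0.3325, 0.2249]
ee_rot: [0.001, 0.92, -0.392, 0.004]
contact_force: [-0.1, -0.4, 0.4]
opening: 1.003
finger_force: 0.0
```

```bash
python3 st.py .5567 .057 .22
```

Run:
```python
from h import *
g=snap('side','s4.png'); a=cv2.imread('pics/s4.png')[140:360,180:400]; cv2.imwrite('pics/s4c.png',cv2.resize(a,None,fx=2.5,fy=2.5))
```

```text
q [-0.58   0.435  0.257  1.385 -0.    -2.915] p [ 0.5078 -0.3325  0.2249] F [-0.1 -0.4  0.4] op 1.0025194851906283 0.0 x [ 0.692 -0.722  0.008] z [ 0.007 -0.004 -1.   ]
tool shift [-0.2473 -0.3049  0.0035]
```

View pics/s4c.png

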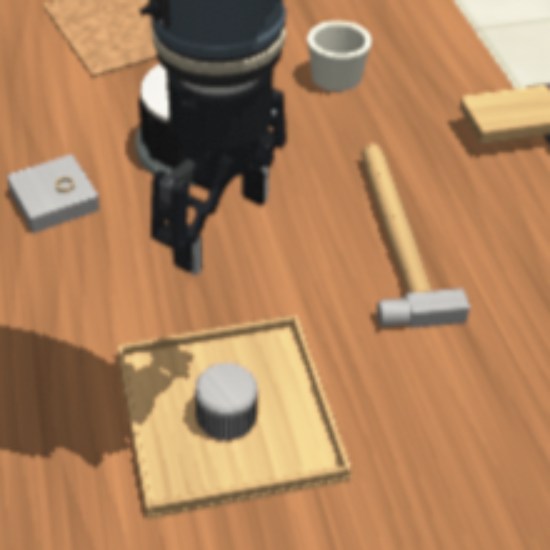

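The crop shows the nut standing upright in the tray at about (227,400), near its centre. The hammer, pot and block are undisturbed. Next is the lid.

Scaled: -0.305 m / 0.75 = -0.4067, -0.247 m / 0.75 = -0.3293, 2 rad / 6.2832 = 0.3183.

{"name": "drive_effector", "arguments": {"increments": [{"d":[-0.3293, -0.4067, 0.004], "yaw":0.3183, "aperture":1}, {"d":[-0.3293, -0.4067, 0.004], "yaw":0.3183, "aperture":1}, {"d":[-0.3293, -0.4067, 0.004], "yaw":0.3183, "aperture":1}, {"d":[-0.3293, -0.4067, 0.004], "yaw":0.3183, "aperture":1}, {"d":[-0.3293, -0.4067, 0.004], "yaw":0.3183, "aperture":1}, {"d":[-0.3293, -0.4067, 0.004], "yaw":0.3183, "aperture":1}, {"d":[-0.3293, -0.4067, 0.004], "yaw":0.3183, "aperture":1}, {"d":[-0.3293, -0.4067, 0.004], "yaw":0.3183, "aperture":1}, {"d":[-0.3293, -0.4067, 0.004], "yaw":0.3183, "aperture":1}, {"d":[-0.3293, -0.4067, 0.004], "yaw":0.3183, "aperture":1}, {"d":[-0.3293, -0.4067, 0.004], "yaw":0.3183, "aperture":1}, {"d":[-0.3293, -0.4067, 0.004], "yaw":0.3183, "aperture":1}, {"d":[-0.3293, -0.4067, 0.004], "yaw":0.3183, "aperture":1}, {"d":[-0.3293, -0.4067, 0.004], "yaw":0.3183, "aperture":1}, {"d":[-0.3293, -0.4067, 0.004], "yaw":0.3183, "aperture":1}, {"d":[-0.3293, -0.4067, 0.004], "yaw":0.3183, "aperture":1}, {"d":[-0.3293, -0.4067, 0.004], "yaw":0.3183, "aperture":1}, {"d":[-0.3293, -0.4067, 0.004], "yaw":0.3183, "aperture":1}]}}

```text
time_s: 14.52
position: [0.5549, 0.0579, 0.2149]
ee_rot: [-0.001, -0.165, 0.986, 0.0]
contact_force: [0.0, -0.7, -0.2]
opening: 0.998
finger_force: 0.0
```

```bash
python3 st.py .557 .0567 .094
```

Run:
```python
from h import *
snap('wrist','w2.png')
```

```text
q [ 0.104  0.338  0.091  1.325  0.    -0.227] p [0.5549 0.0579 0.2149] F [ 0.  -0.7 -0.2] op 0.9976720749214992 0.0 x [-0.946 -0.325  0.001] z [-0.001 -0.    -1.   ]
tool shift [-0.0018 -0.0018  0.1209]
```

View pics/w2.png

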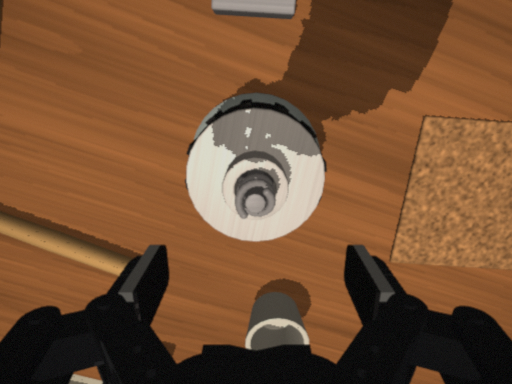

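The wrist view shows the stud tip at (256,203) and the collar centred between the fingers. I descend and grip the collar.

Scaled: 0.121 m / 0.75 = 0.1613, 0.115 m / 0.75 = 0.1533.

{"name": "drive_effector", "arguments": {"increments": [{"d":[-0.0024, -0.0024, 0.0133], "aperture":1}, {"d":[-0.0024, -0.0024, 0.04], "aperture":1}, {"d":[-0.0024, -0.0024, 0.0667], "aperture":1}, {"d":[-0.0024, -0.0024, 0.0933], "aperture":1}, {"d":[-0.0024, -0.0024, 0.12], "aperture":1}, {"d":[-0.0024, -0.0024, 0.14], "aperture":1}, {"d":[-0.0024, -0.0024, 0.1533], "aperture":1}, {"d":[-0.0024, -0.0024, 0.1613], "aperture":1}, {"d":[-0.0024, -0.0024, 0.1613], "aperture":1}]}}

```text
time_s: 15.32
position: [0.5571, 0.0567, 0.0933]
ee_rot: [-0.001, -0.167, 0.986, 0.0]
contact_force: [-0.6, -0.3, 0.5]
opening: 1.001
finger_force: 0.0
```

```bash
python3 st.py
```

```text
q [ 0.101  0.399 -0.135  1.039 -0.    -0.235] p [0.5571 0.0567 0.0933] F [-0.6 -0.3  0.5] op 1.0009054341244334 0.0 x [-0.944 -0.33   0.002] z [-0.002 -0.    -1.   ]
```

{"name": "drive_effector", "arguments": {"increments": [{"aperture":0}, {"aperture":0}, {"aperture":0}, {"aperture":0}, {"aperture":0}, {"aperture":0}, {"aperture":0}, {"aperture":0}, {"aperture":0}, {"aperture":0}]}}

```text
time_s: 16.15
position: [0.5584, 0.0569, 0.0962]
ee_rot: [0.001, -0.167, 0.986, -0.0]
contact_force: [-4.7, 1.1, 11.7]
opening: 0.641
finger_force: 61.2
```

Gripped; lift slowly first, then clear.

Scaled: -0.02 m / 0.75 = -0.0267, -0.014 m / 0.75 = -0.0187.

{"name": "drive_effector", "arguments": {"increments": [{"d":[0, 0, -0.0053], "aperture":0}, {"d":[0, 0, -0.0107], "aperture":0}, {"d":[0, 0, -0.0187], "aperture":0}, {"d":[0, 0, -0.0267], "aperture":0}, {"d":[0, 0, -0.0267], "aperture":0}]}}

```text
time_s: 16.57
position: [0.5585, 0.0569, 0.1162]
ee_rot: [0.001, -0.167, 0.986, -0.0]
contact_force: [0.6, 0.8, -1.1]
opening: 0.636
finger_force: 63.3
```

```bash
python3 st.py
```

```text
q [ 0.101  0.382 -0.098  1.088  0.    -0.234] p [0.5585 0.0569 0.1162] F [ 0.6  0.8 -1.1] op 0.6360536675453907 63.34059314802289 x [-0.944 -0.329 -0.002] z [ 0.002  0.    -1.   ]
```

{"name": "drive_effector", "arguments": {"increments": [{"d":[0, 0, -0.02], "aperture":0}, {"d":[0, 0, -0.04], "aperture":0}, {"d":[0, 0, -0.06], "aperture":0}, {"d":[0, 0, -0.08], "aperture":0}, {"d":[0, 0, -0.1067], "aperture":0}, {"d":[0, 0, -0.1333], "aperture":0}, {"d":[0, 0, -0.16], "aperture":0}, {"d":[0, 0, -0.16], "aperture":0}, {"d":[0, 0, -0.16], "aperture":0}]}}

```text
time_s: 17.32
position: [0.5583, 0.0569, 0.2352]
ee_rot: [0.001, -0.167, 0.986, -0.0]
contact_force: [0.4, -0.3, -2.1]
opening: 0.636
finger_force: 63.7
```

```bash
python3 st.py .5125 .335 .235;  python3 - <<'E'
from h import *
snap('side','s5.png'); a=cv2.imread('pics/s5.png')[60:210,180:330]; cv2.imwrite('pics/s5c.png',cv2.resize(a,None,fx=4,fy=4))
E
```

```text
q [ 0.101  0.34   0.145  1.374 -0.    -0.234] p [0.5583 0.0569 0.2352] F [ 0.4 -0.3 -2.1] op 0.6358185401732401 63.74833770096302 x [-0.944 -0.329 -0.002] z [ 0.002  0.    -1.   ]
tool shift [-4.820e-02  2.777e-01  2.000e-04]
```

View pics/s5c.png

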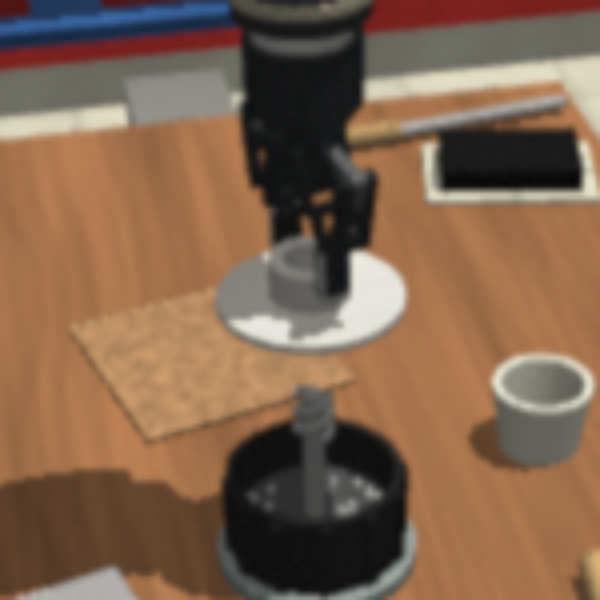

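The crop shows the lid level in the fingers at about (312,297), clear above the stud tip at (312,390). I carry it to the mat.

Scaled: 0.278 m / 0.75 = 0.3707, -0.048 m / 0.75 = -0.064.

{"name": "drive_effector", "arguments": {"increments": [{"d":[-0.0053, 0.0267, 0], "aperture":0}, {"d":[-0.012, 0.0667, 0], "aperture":0}, {"d":[-0.0213, 0.12, 0], "aperture":0}, {"d":[-0.0293, 0.1733, 0], "aperture":0}, {"d":[-0.0387, 0.2267, 0], "aperture":0}, {"d":[-0.048, 0.28, 0], "aperture":0}, {"d":[-0.0573, 0.3333, 0], "aperture":0}, {"d":[-0.0627, 0.36, 0], "aperture":0}, {"d":[-0.064, 0.3707, 0], "aperture":0}, {"d":[-0.064, 0.3707, 0], "aperture":0}, {"d":[-0.064, 0.3707, 0], "aperture":0}, {"d":[-0.064, 0.3707, 0], "aperture":0}]}}

```text
time_s: 18.37
position: [0.5119, 0.3337, 0.2343]
ee_rot: [-0.0, -0.166, 0.986, -0.0]
contact_force: [0.7, -0.2, -1.4]
opening: 0.633
finger_force: 63.8
```

{"name": "drive_effector", "arguments": {"increments": [{"d":[0, 0, 0.0267], "aperture":0}, {"d":[0, 0, 0.06], "aperture":0}, {"d":[0, 0, 0.0933], "aperture":0}, {"d":[0, 0, 0.1267], "aperture":0}, {"d":[0, 0, 0.16], "aperture":0}, {"d":[0, 0, 0.1933], "aperture":0}, {"d":[0, 0, 0.22], "aperture":0}, {"d":[0, 0, 0.24], "aperture":0}, {"d":[0, 0, 0.2533], "aperture":0}, {"d":[0, 0, 0.26], "aperture":0}, {"d":[0, 0, 0.26], "aperture":0}, {"d":[0, 0, 0.26], "aperture":0}]}}

```text
time_s: 19.37
position: [0.5121, 0.3349, 0.0404]
ee_rot: [0.0, -0.167, 0.986, 0.0]
contact_force: [-0.4, -0.0, -2.7]
opening: 0.636
finger_force: 63.8
```

```bash
python3 st.py
```

```text
q [ 0.579  0.537 -0.057  0.975 -0.     0.245] p [0.5121 0.3349 0.0404] F [-0.4 -0.  -2.7] op 0.6358528911409064 63.80769398063421 x [-0.945 -0.328 -0.001] z [ 0.001  0.    -1.   ]
```

{"name": "drive_effector", "arguments": {"increments": [{"d":[0, 0, 0.0027], "aperture":0}, {"d":[0, 0, 0.0053], "aperture":0}, {"d":[0, 0, 0.008], "aperture":0}, {"d":[0, 0, 0.0107], "aperture":0}, {"d":[0, 0, 0.0133], "aperture":0}, {"d":[0, 0, 0.016], "aperture":0}, {"d":[0, 0, 0.016], "aperture":0}]}}

```text
time_s: 19.95
position: [0.5114, 0.335, 0.0271]
ee_rot: [-0.0, -0.167, 0.986, -0.0]
contact_force: [-0.1, -1.0, -1.3]
opening: 0.633
finger_force: 63.8
```

Scaled: 0.005 m / 0.75 = 0.0067, 0.004 m / 0.75 = 0.0053.

{"name": "drive_effector", "arguments": {"increments": [{"d":[0, 0, 0.0013], "aperture":0}, {"d":[0, 0, 0.0027], "aperture":0}, {"d":[0, 0, 0.004], "aperture":0}, {"d":[0, 0, 0.0053], "aperture":0}, {"d":[0, 0, 0.0067], "aperture":0}, {"d":[0, 0, 0.0067], "aperture":0}]}}

```text
time_s: 20.45
position: [0.5115, 0.335, 0.0224]
ee_rot: [-0.0, -0.167, 0.986, -0.0]
contact_force: [-0.3, -1.0, -1.7]
opening: 0.63
finger_force: 63.8
```

{"name": "drive_effector", "arguments": {"increments": [{"d":[0, 0, 0.0013], "aperture":0}, {"d":[0, 0, 0.002], "aperture":0}, {"d":[0, 0, 0.002], "aperture":0}]}}

```text
time_s: 20.7
position: [0.5116, 0.3351, 0.0222]
ee_rot: [0.0, -0.167, 0.986, 0.0]
contact_force: [-6.1, -4.1, 16.4]
opening: 0.635
finger_force: 65.5
```

Contact; release and rise.

Scaled: -0.2 m / 0.75 = -0.2667, -0.18 m / 0.75 = -0.24.

{"name": "drive_effector", "arguments": {"increments": [{"aperture":1}, {"aperture":1}, {"aperture":1}, {"aperture":1}, {"aperture":1}, {"aperture":1}, {"aperture":1}, {"aperture":1}, {"d":[0, 0, -0.0133], "aperture":1}, {"d":[0, 0, -0.04], "aperture":1}, {"d":[0, 0, -0.08], "aperture":1}, {"d":[0, 0, -0.1333], "aperture":1}, {"d":[0, 0, -0.1867], "aperture":1}, {"d":[0, 0, -0.24], "aperture":1}, {"d":[0, 0, -0.2667], "aperture":1}, {"d":[0, 0, -0.2667], "aperture":1}, {"d":[0, 0, -0.2667], "aperture":1}]}}

```text
time_s: 22.12
position: [0.5121, 0.3354, 0.223]
ee_rot: [0.001, -0.167, 0.986, 0.001]
contact_force: [0.4, 1.0, -1.0]
opening: 1.004
finger_force: 0.0
```

Run:
```python
from h import *
snap('side','s6.png')
```

```text
(no output)
```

View pics/s6.png

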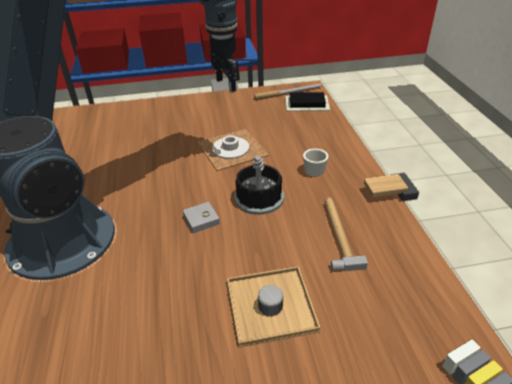

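The lid lies flat, collar up, at the mat's centre (231,146). The nut stands in the tray at (270,300), and the bystanders have not moved.

```bash
python3 -c "
from plant import ctrl, grab_frame
print(ctrl.job_done())"
```

```text
the job is handed in; nothing more can be done
None
```

The job is handed in at about 22 s of the 72 s allowed: the nut stands upright in the tray, the lid lies flat and collar up near the centre of the mat, and the block, pot and hammer look unmoved in the last picture (hand-in returned no verdict).

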